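# Load the grip dryer and key in its cycle

## Robot

A 6-joint arm with a two-finger parallel gripper is mounted at the origin on a cart in front of the work surface, level with it; the furniture and walls round the work are solid. World frame = base frame: x ahead of the robot, y to its left, z up, the work surface at z = 0. Lengths are in m, angles in rad, forces in N, time in s.
With the tool pointing down it reaches from about 0.3 to 0.775 m from the base axis. Payload 14.6 kg.
Tool frame: the origin (TCP) lies midway between the tips of the shut fingers; the grasp point (between the pads) lies robot.hold_point_z behind it (robot.hold_point_z is the distance from the TCP to the grasp point, in m); z points along the fingers, y is the line along which they close (so a half turn about z gives the same grasp; the last joint's range is limited). The gripper opens to 85 mm and grips with 20 to 120 N. Pads are 22 mm wide; open, the fingers measure 114 mm over their backs; the gripper's body (76 mm by 85 mm) begins 54 mm behind the grasp point. The pads swing forward as they close: fully open they stand 13 mm farther back than shut.
Start: joints at [-0.067, 0.3, 1.521, -0, 1.321, -0.067], TCP at [0.55, -0, 0.21] pointing down, gripper open.
Joint ranges: [-3.03, 3.03], [-0.79, 2.21], [0.23, 2.52], [-1.04, 4.18], [0, 3.07], [-2.55, 2.55]. Speed limits (rad/s): [2.22, 2.22, 2.57, 3.14, 3.14, 3.14].

## Interface

Orientations are given as [roll, pitch, yaw] about the fixed x, y, z axes, in that order (R = Rz(yaw) Ry(pitch) Rx(roll)).
In Python, from cell import robot, vision, ticket gives the robot as it stands. The module is installed in compiled form; this text tells all that it offers.
- The arm moves only by the shell command python3 -m handwheel 'ROWS' [FORCE]. ROWS is JSON, a list that holds one entry, the list of rows, each a list of 7 numbers: the opening, from 0 (shut) to 1 (fully open), then the shift along the tool's x, y, z as a fraction of full scale, then the turn, a rotation vector about the tool's x, y, z as a fraction of full scale. A call has 1 to 12 rows; each row shifts and turns the commanded pose from where the row before left it, along the tool's axes as they then stand; what a row does not reach is not made up. Full scale, the value 1, is 40 mm for a shift and 6 degrees for a turn. A row lasts 1/8 s, in which the tool goes at most 62.5 mm and 10.7 degrees, less where a joint would pass 70% of its speed; a pose out of reach is approached as far as the arm can. A call with a number of a shift or a turn outside -1 to 1 is refused whole. A call with a gripper value outside its range is refused whole. The fingers move at their own pace and stop on an object; FORCE is the grip in N (left out, the last holds). Time passes only in rows, so rows that do not move let the fingers close. It gives the time, the measured TCP pose, the force, the opening and the grip force at its end, in the units of the state.
- robot.read_state(): the state, without advancing time (a new reading comes with each control period).
- vision.snapshot(name): name is "scene" or "side" or "wrist"; returns the picture (420x560x3 uint8, red, green, blue); there is no depth.
- vision.calibration(name): a dict with "fx", "fy", "cx", "cy" (pixels), "dist" ([k1, k2, p1, p2, k3] as OpenCV has them; the pictures are not rectified), "rvec" (rotation vector, rad) and "tvec" (3), from world to camera coordinates, as OpenCV has them. Camera axes: x right, y down, z forward; pixel columns grow to the right and rows downward; lengths in m; the calibration is good to about 2 mm. A picture is of the moment at which its call begins: read the wrist's pose just before it. calibration takes no time and is no camera call; for the wrist camera it gives the pose at the moment of the call.
- ticket.finish_job(): hands the job in; it is judged then, once.
The state is a dict: "time": time; "qpos": joint angles; "joint_vel": joint speeds; "tau": joint torques, N m; "tcp_pos": TCP position; "tool_rot": TCP orientation; "force": force on the tool from outside, world axes, zero at the start; "ft_torque": the same for the moment, N m; "finger_gap": finger opening in m; "grip_force": force on a finger pad.
Only numpy, scipy, OpenCV 4.12 (cv2) and the standard library are available. Lean on these libraries where they do the work, as an engineer would, in place of code of your own. Each camera call takes 0.05 s, during which the arm holds its last target. There are 200 camera calls.

## Task

Wake the dryer with its blue key and then its yellow key, then lay every grip tube flat inside a drying tray: the steel-grey ones in the white tray, the black ones in the black tray. When all are in, press the white timer key and then the green start key. Press each key fully down, one at a time, letting it come up again; never press the red stop key, and do not disturb the red-lidded jar.

Things in the scene. Friction and masses are not known exactly. Their poses are not given: they have to be found in the camera images.
- grip_steel_1: pale steel-grey (nearly white) knurled grip tube of a tattoo machine, loose, lying down, 62 mm long along its own y axis, 21 mm wide and high, 40 to 85 g; origin at the centre of its underside. It cannot roll away. Starts on the mat; may be absent
- grip_steel_2: pale steel-grey (nearly white) knurled grip tube of a tattoo machine, loose, lying down, 62 mm long along its own y axis, 21 mm wide and high, 40 to 85 g; origin at the centre of its underside. It cannot roll away. Starts on the mat; may be absent
- grip_steel_3: pale steel-grey (nearly white) knurled grip tube of a tattoo machine, loose, lying down, 62 mm long along its own y axis, 21 mm wide and high, 40 to 85 g; origin at the centre of its underside. It cannot roll away. Starts on the mat; may be absent
- grip_black_1: black knurled grip tube of a tattoo machine, loose, lying down, 62 mm long along its own y axis, 21 mm wide and high, 40 to 85 g; origin at the centre of its underside. It cannot roll away. Starts on the mat; may be absent
- grip_black_2: black knurled grip tube of a tattoo machine, loose, lying down, 62 mm long along its own y axis, 21 mm wide and high, 40 to 85 g; origin at the centre of its underside. It cannot roll away. Starts on the mat; may be absent
- grip_black_3: black knurled grip tube of a tattoo machine, loose, lying down, 62 mm long along its own y axis, 21 mm wide and high, 40 to 85 g; origin at the centre of its underside. It cannot roll away. Starts on the mat; may be absent
- tray_white: white open tray for the steel-grey grips, fixed beside the other on the grey dryer (184 x 262 mm, 20 mm high; sides vary). Outside 166 (x) by 118 (y) mm, 20 high, walls 4; inner floor 158 by 110, 5 mm above its origin (centre of its underside, 20 mm above the mat). Holds three grips lying along the tray's y, 45 mm apart
- tray_black: black open tray for the black grips, fixed beside the other on the grey dryer (184 x 262 mm, 20 mm high; sides vary). Outside 166 (x) by 118 (y) mm, 20 high, walls 4; inner floor 158 by 110, 5 mm above its origin (centre of its underside, 20 mm above the mat). Holds three grips lying along the tray's y, 45 mm apart
- key_blue (a joint): the round blue spring key on the white control panel (fixed, 145 by 185 mm, 28 mm high) (power key, pressed first): 0 = up, 0.006 m = fully down; counts as pressed beyond 0.0042 and as up again below 0.0015. About 1.5 N starts it moving, 5 N takes it fully down; it springs back
- key_blue_top (a point): centre of the top of the blue key, about 51 mm above the mat when up; the key is 30 mm across, stands 10 mm proud of its black ring (46 mm across), and is 56 mm or more from the next key. The keys' places on the panel vary
- key_yellow (a joint): the round yellow spring key on the white control panel (fixed, 145 by 185 mm, 28 mm high) (fan key, pressed second): 0 = up, 0.006 m = fully down; counts as pressed beyond 0.0042 and as up again below 0.0015. About 1.5 N starts it moving, 5 N takes it fully down; it springs back
- key_yellow_top (a point): centre of the top of the yellow key, about 51 mm above the mat when up; the key is 30 mm across, stands 10 mm proud of its black ring (46 mm across), and is 56 mm or more from the next key. The keys' places on the panel vary
- key_white (a joint): the round white spring key on the white control panel (fixed, 145 by 185 mm, 28 mm high) (timer key, pressed third, after loading): 0 = up, 0.006 m = fully down; counts as pressed beyond 0.0042 and as up again below 0.0015. About 1.5 N starts it moving, 5 N takes it fully down; it springs back
- key_white_top (a point): centre of the top of the white key, about 51 mm above the mat when up; the key is 30 mm across, stands 10 mm proud of its black ring (46 mm across), and is 56 mm or more from the next key. The keys' places on the panel vary
- key_green (a joint): the round green spring key on the white control panel (fixed, 145 by 185 mm, 28 mm high) (start key, pressed last): 0 = up, 0.006 m = fully down; counts as pressed beyond 0.0042 and as up again below 0.0015. About 1.5 N starts it moving, 5 N takes it fully down; it springs back
- key_green_top (a point): centre of the top of the green key, about 51 mm above the mat when up; the key is 30 mm across, stands 10 mm proud of its black ring (46 mm across), and is 56 mm or more from the next key. The keys' places on the panel vary
- key_red (a joint): the round red spring key on the white control panel (fixed, 145 by 185 mm, 28 mm high) (stop key, to be left alone): 0 = up, 0.006 m = fully down; counts as pressed beyond 0.003 and as up again below 0.0015. About 1.5 N starts it moving, 5 N takes it fully down; it springs back
- key_red_top (a point): centre of the top of the red key, about 51 mm above the mat when up; the key is 30 mm across, stands 10 mm proud of its black ring (46 mm across), and is 56 mm or more from the next key. The keys' places on the panel vary
- red_jar: jar with a red lid, 63 mm across, 55 mm high, loose; leave alone. Origin at the centre of its underside

How it is judged:
On the way, in this order (a step that is already met when the one before it is completed fails the run):
1. the blue key is pressed (value of joint key_blue above 0.0042 m), for 0.05 s.
2. the blue key is up again and the yellow key is pressed (value of joint key_yellow above 0.0042 m and value of joint key_blue below 0.0015 m), for 0.05 s.
3. every grip lies flat and released inside the tray of its colour (x of grip_steel_1 in the frame of tray_white between -0.074 and 0.074 m and y of grip_steel_1 in the frame of tray_white between -0.05 and 0.05 m and z of grip_steel_1 in the frame of tray_white between 0.001 and 0.0295 m and angle between grip_steel_1's own y axis and vertical between 1.4 and 1.742 rad and contact force between each of grip_steel_1, grip_steel_2, grip_steel_3, grip_black_1, grip_black_2, grip_black_3 and the fingers below 0.2 N and linear speed of each of grip_steel_1, grip_steel_2, grip_steel_3, grip_black_1, grip_black_2, grip_black_3 below 0.03 m/s and x of grip_steel_2 in the frame of tray_white between -0.074 and 0.074 m and y of grip_steel_2 in the frame of tray_white between -0.05 and 0.05 m and z of grip_steel_2 in the frame of tray_white between 0.001 and 0.0295 m and angle between grip_steel_2's own y axis and vertical between 1.4 and 1.742 rad and x of grip_steel_3 in the frame of tray_white between -0.074 and 0.074 m and y of grip_steel_3 in the frame of tray_white between -0.05 and 0.05 m and z of grip_steel_3 in the frame of tray_white between 0.001 and 0.0295 m and angle between grip_steel_3's own y axis and vertical between 1.4 and 1.742 rad and x of grip_black_1 in the frame of tray_black between -0.074 and 0.074 m and y of grip_black_1 in the frame of tray_black between -0.05 and 0.05 m and z of grip_black_1 in the frame of tray_black between 0.001 and 0.0295 m and angle between grip_black_1's own y axis and vertical between 1.4 and 1.742 rad and x of grip_black_2 in the frame of tray_black between -0.074 and 0.074 m and y of grip_black_2 in the frame of tray_black between -0.05 and 0.05 m and z of grip_black_2 in the frame of tray_black between 0.001 and 0.0295 m and angle between grip_black_2's own y axis and vertical between 1.4 and 1.742 rad and x of grip_black_3 in the frame of tray_black between -0.074 and 0.074 m and y of grip_black_3 in the frame of tray_black between -0.05 and 0.05 m and z of grip_black_3 in the frame of tray_black between 0.001 and 0.0295 m and angle between grip_black_3's own y axis and vertical between 1.4 and 1.742 rad), for 0.3 s.
4. the white key is pressed (value of joint key_white above 0.0042 m and value of joint key_yellow below 0.0015 m), for 0.05 s.
5. the white key is up again and the green key is pressed (value of joint key_green above 0.0042 m and value of joint key_white below 0.0015 m), for 0.05 s.
At the end, for the whole second after the job is handed in: Every grip present lies flat inside the tray of its own colour (its origin within 74 mm along x and 50 mm along y of the tray's centre, 1 to 29.5 mm above the tray's origin, its length within 0.17 rad of level), released and at rest, and all five keys are up (below 1.5 mm) (all of step 3 and value of joint each of key_blue, key_yellow, key_white, key_green, key_red below 0.0015 m); the robot touches nothing.
It fails at once if the red stop key is pressed (value of joint key_red above 0.003 m).
It fails at once if two keys are down at the same time (value of joint each of key_blue, key_yellow above 0.003 m or value of joint each of key_blue, key_white above 0.003 m or value of joint each of key_blue, key_green above 0.003 m or value of joint each of key_blue, key_red above 0.003 m or value of joint each of key_yellow, key_white above 0.003 m or value of joint each of key_yellow, key_green above 0.003 m or value of joint each of key_yellow, key_red above 0.003 m or value of joint each of key_white, key_green above 0.003 m or value of joint each of key_white, key_red above 0.003 m or value of joint each of key_green, key_red above 0.003 m).
It fails at once if the red-lidded jar is pushed more than 40 mm away (distance of red_jar from where it was at the start of the episode above 0.04 m).
Of grip_steel_1, grip_steel_2, grip_steel_3, grip_black_1, grip_black_2, grip_black_3 only 4 to 6 are there at a start; the rules pass over those that are not, and their reading is None.
At some moment in a run one of grip_steel_1, grip_steel_2, grip_steel_3, grip_black_1, grip_black_2, grip_black_3 may be knocked a few centimetres aside while the robot is not near it.
Once in a run the grip may slacken for a moment while it holds something.
It also fails if it takes over 210 s, if anything falls off the work surface, if the arm or the gripper's body presses on something with over 40 N, if the wrist force passes 120 N, or if a joint passes its speed limit or range.

## Working session

There is one attempt and no reset: what is moved stays moved. The work goes in short steps, Python scripts to look and compute and a shell command to move; the robot and the scene stay as the last step left them, time stands still between calls to the robot, and variables do not carry over. Pictures are saved under pics/ and viewed, at most 14 in all, crops included, and the job is handed in when it is done.

```bash
mkdir -p pics
cat > h.py <<'E'
import numpy as np, cv2
from cell import robot, vision, ticket
def snap(n,f=None):
    c=vision.calibration(n); im=vision.snapshot(n)
    if f: cv2.imwrite('pics/'+f,im[:,:,::-1])
    return im,c
def ray(c,uv):
    K=np.array([[c['fx'],0,c['cx']],[0,c['fy'],c['cy']],[0,0,1.]])
    p=cv2.undistortPoints(np.array(uv,float).reshape(-1,1,2),K,np.array(c['dist'])).reshape(-1,2)
    R=cv2.Rodrigues(np.array(c['rvec'],float))[0]
    d=np.c_[p,np.ones(len(p))]@R
    return -R.T@np.array(c['tvec'],float).reshape(3),d
def onz(c,uv,z):
    o,d=ray(c,uv); return o+d*((z-o[2])/d[:,2])[:,None]
def proj(c,P):
    K=np.array([[c['fx'],0,c['cx']],[0,c['fy'],c['cy']],[0,0,1.]])
    return cv2.projectPoints(np.array(P,float).reshape(-1,1,3),np.array(c['rvec'],float),np.array(c['tvec'],float),K,np.array(c['dist']))[0].reshape(-1,2)
def tri(c1,u1,c2,u2):
    o1,d1=ray(c1,u1);o2,d2=ray(c2,u2);out=[]
    for a,b in zip(d1,d2):
        a/=np.linalg.norm(a);b/=np.linalg.norm(b)
        s=np.linalg.lstsq(np.c_[a,-b],o2-o1,rcond=None)[0]
        out.append((o1+s[0]*a+o2+s[1]*b)/2)
    return np.array(out)
E
python3 - <<'E'
from h import *
for n in('scene','side','wrist'):
    im,c=snap(n,n+'0.png'); print(n,ray(c,[[280,210]]))
s=robot.read_state(); print(s, robot.hold_point_z)
E
```

```text
scene (array([-0.04551443, -0.3578781 ,  0.8648565 ]), array([[ 0.54659013,  0.31406864, -0.77627677]]))
side (array([0.55317139, 1.11193656, 0.53906611]), array([[-0.01868913, -0.91994398, -0.39170068]]))
wrist (array([0.55031341, 0.07919236, 0.3733601 ]), array([[ 3.21650187e-04, -3.06487982e-01, -9.51876081e-01]]))
{'time': 0.15, 'qpos': array([-6.66360263e-02,  3.00368952e-01,  1.52142447e+00, -6.22666667e-06,
        1.32071071e+00, -6.66367487e-02]), 'joint_vel': array([-6.67945389e-04, -2.01379354e-03, -1.38439621e-03, -8.44643107e-04,
       -7.98785547e-04, -8.09935802e-05]), 'tau': array([ 1.15317634e-03, -5.43663168e+01, -3.61884356e+01, -9.07762978e-05,
        3.16729136e-03,  4.75633647e-05]), 'tcp_pos': array([ 5.49805739e-01, -1.13910755e-05,  2.09843613e-01]), 'tool_rot': array([-3.14068279e+00, -5.46750161e-05,  1.57079857e+00]), 'force': array([-0.78063902,  0.83912767,  0.60434922]), 'ft_torque': array([ 0.04049527, -0.01321717,  0.03268243]), 'grip_force': 0.0, 'finger_gap': 0.08582628956760148} 0.0187
```

View pics/scene0.png

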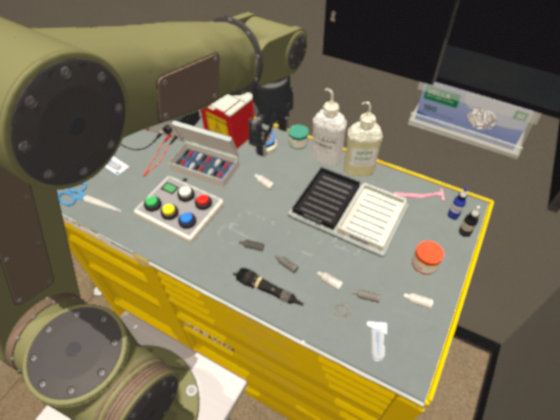

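View pics/side0.png

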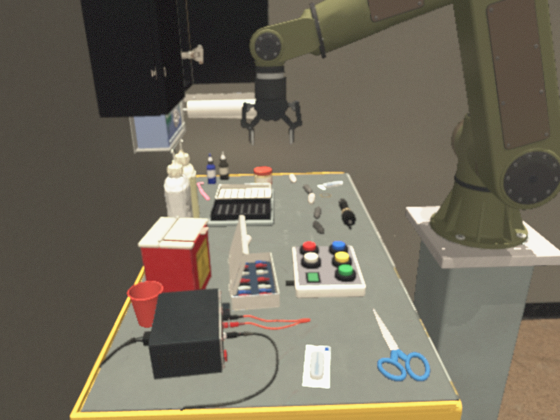

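View pics/wrist0.png

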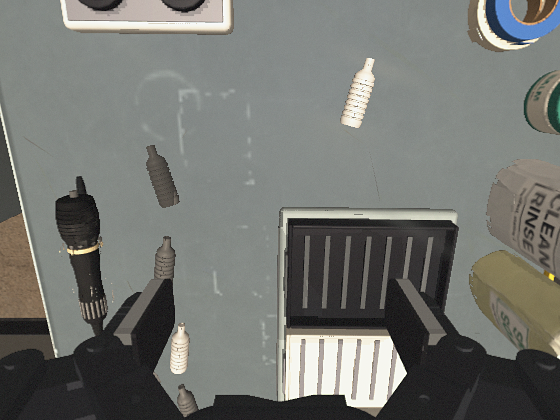

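Scene view: six grips are present. The steel ones are at (264,181), (330,279) and (418,299), and the black ones at (251,244), (286,263) and (366,295). Keys: green (152,201), yellow (168,210), blue (187,219), white (185,192), red (203,200). The jar is at (428,257). In the wrist view, up is +y and right is +x. The side view confirms the key layout.

Run:
```python
from h import *
cs,cd=vision.calibration('scene'),vision.calibration('side')
np.set_printoptions(precision=4,suppress=True)
print(tri(cs,[[152,201],[168,210],[187,219],[185,192],[203,200]],cd,[[345,271],[342,257],[339,246],[311,258],[309,247]]))
print('grips',onz(cs,[[264,181],[330,279],[418,299],[251,244],[286,263],[366,295]],.01))
print('jar',onz(cs,[[429,250]],.055)); print('trays',onz(cs,[[327,198],[373,215]],.03))
print('corners',onz(cs,[[327,168],[408,192],[292,209],[384,248]],.04))
```

```text
[[0.4035 0.2786 0.0421]
 [0.4001 0.222  0.0436]
 [0.3995 0.1639 0.0413]
 [0.469  0.221  0.0429]
 [0.4692 0.1647 0.0411]]
grips [[ 0.6253  0.076   0.01  ]
 [ 0.4325 -0.2107  0.01  ]
 [ 0.4784 -0.404   0.01  ]
 [ 0.4298 -0.0012  0.01  ]
 [ 0.4226 -0.1018  0.01  ]
 [ 0.4334 -0.2984  0.01  ]]
jar [[ 0.5822 -0.386   0.055 ]]
trays [[ 0.6345 -0.1078  0.03  ]
 [ 0.6379 -0.2326  0.03  ]]
corners [[ 0.7237 -0.0657  0.04  ]
 [ 0.7437 -0.2866  0.04  ]
 [ 0.5523 -0.049   0.04  ]
 [ 0.5498 -0.2921  0.04  ]]
```

```bash
python3 -m handwheel '[[[1,1,0,0,0,0,0],[1,1,0,0,0,0,0],[1,1,0,0,0,0,0],[1,1,0,0,0,0,0],[0,0.5,0,0,0,0,0],[0,0,0,0,0,0,0]]]' 40
python3 - <<'E'
from h import *
snap('wrist','wrist1.png'); print(robot.read_state()['tcp_pos'])
E
```

```text
time: 0.9
tcp_pos: [0.5498, 0.1806, 0.2099]
tool_rot: [-3.141, 0.0, 1.572]
force: [-0.5, -0.0, -0.5]
finger_gap: 0.0516
grip_force: 0.0
[0.54998465 0.17970624 0.21006011]
```

View pics/wrist1.png

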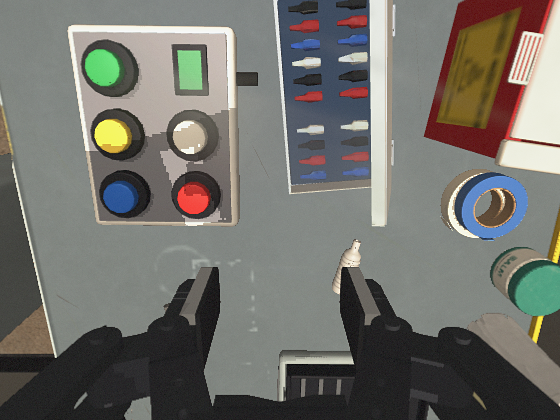

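The wrist view shows the panel: green (103,67), yellow (111,135), blue (120,196), white (190,135), red (194,195). One steel grip is at (347,267).

```bash
python3 - <<'E'
from h import *
np.set_printoptions(precision=4,suppress=True)
c=vision.calibration('wrist');cs=vision.calibration('scene')
u=[[103,67],[111,134],[120,196],[190,134],[194,195]]
print(onz(c,u,.051)); print(tri(c,u,cs,[[152,201],[168,210],[187,219],[185,191],[203,200]]))
E
python3 -m handwheel '[[[0,0,-1,0,0,0,0],[0,0,-1,0,0,0,0],[0,0,-1,0,0,0,0],[0,-0.4,-0.7,0,0,0,0],[0,0,0,0.8,0,0,0],[0,0,0,0.7,0,0,0],[0,0,0,0,0,0,0]]]'
python3 - <<'E'
from h import *
np.set_printoptions(precision=4,suppress=True)
im,c=snap('wrist','wrist2.png'); print(robot.read_state()['tcp_pos'])
E
```

```text
[[0.4051 0.2783 0.051 ]
 [0.404  0.2241 0.051 ]
 [0.4044 0.1683 0.051 ]
 [0.4726 0.2241 0.051 ]
 [0.4722 0.1693 0.051 ]]
[[0.4031 0.2777 0.0446]
 [0.4005 0.2229 0.0426]
 [0.4006 0.1647 0.0409]
 [0.4713 0.2229 0.0439]
 [0.4702 0.1657 0.0404]]
time: 1.82
tcp_pos: [0.4013, 0.1628, 0.1492]
tool_rot: [-3.139, 0.001, 1.569]
force: [1.0, -0.7, 0.7]
finger_gap: 0.0001
grip_force: 0.0
[0.4021 0.1632 0.1505]
```

View pics/wrist2.png

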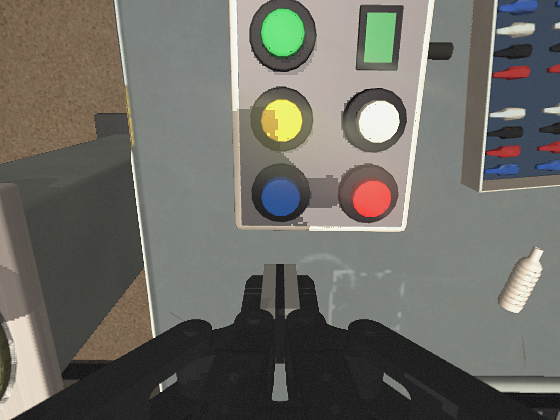

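Wrist2: green (282,33), yellow (282,121), blue (281,196), white (379,121), red (371,198). I'll triangulate these against wrist1.

Run:
```python
from h import *
np.set_printoptions(precision=4,suppress=True)
c=vision.calibration('wrist')
u2=[[282,33],[282,121],[281,196],[379,121],[371,198]]
u1=[[103,67],[111,134],[120,196],[190,134],[194,195]]
print(onz(c,u2,.051)); 
c1=dict(c); R=cv2.Rodrigues(np.array(c['rvec'],float))[0]
c1['tvec']=np.array(c['tvec']).reshape(3)-R@(np.array([.54998,.17971,.21006])-robot.read_state()['tcp_pos'])
print(tri(c,u2,c1,u1)); print(robot.read_state()['tcp_pos'])
```

```text
[[0.4041 0.279  0.051 ]
 [0.4041 0.223  0.051 ]
 [0.4035 0.1686 0.051 ]
 [0.472  0.223  0.051 ]
 [0.4706 0.167  0.051 ]]
[[0.4041 0.279  0.0489]
 [0.4041 0.2237 0.0511]
 [0.4035 0.168  0.0491]
 [0.4723 0.2235 0.0495]
 [0.4713 0.1674 0.0481]]
[0.4021 0.1632 0.1505]
```

```bash
python3 -m handwheel '[[[0,0.12,0.04,1,0,0,0],[0,0,0,1,0,0,0],[0,0,0,0.25,0,0,0],[0,0,0,0.25,0,0,0],[0,0,0,0.15,0,0,0],[0,0,0,0.07,0,0,0],[0,0,0,0,0,0,0]]]'
```

```text
time: 2.75
tcp_pos: [0.4038, 0.1689, 0.0418]
tool_rot: [3.141, -0.0, 1.571]
force: [0.3, 0.6, 0.4]
finger_gap: -0.0001
grip_force: 0.0
```

Run:
```python
from h import *
im,c=snap('side'); s=robot.read_state(); print(s['force'],s['tcp_pos'])
a=im[180:300,270:390]; w,_=snap('wrist'); 
cv2.imwrite('pics/p1.png',np.hstack([cv2.resize(a,(420,420),interpolation=2),w[100:310,180:390].repeat(2,0).repeat(2,1)[:420]])[:,:800,::-1])
```

```text
[-0.93231359  0.453347    0.4961886 ] [0.40380071 0.16887991 0.04184342]
```

View pics/p1.png

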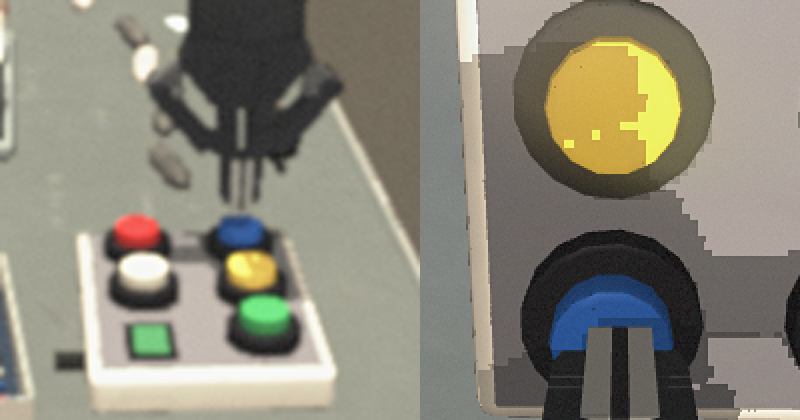

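Run:
```python
from h import *
for n in('side','wrist','scene'):
    c=vision.calibration(n); print(n,proj(c,[robot.read_state()['tcp_pos'],[.4035,.168,.051]]))
```

```text
side [[336.91043972 246.58324774]
 [337.1168527  242.88069901]]
wrist [[278.74547138 261.35466487]
 [278.08344132 271.6614928 ]]
scene [[185.96699798 217.30203827]
 [185.49035773 215.21904728]]
```

The key isn't touched yet: the side view shows the tips still above the blue cap at about (339,239), and there's no force. I'll go down in small steps.

```bash
for i in 1; do python3 -m handwheel '[[[0,0,0,0.1,0,0,0],[0,0,0,0,0,0,0]]]'; done; python3 -m handwheel '[[[0,0,0,0.1,0,0,0],[0,0,0,0,0,0,0]]]'
```

```text
time: 3.1
tcp_pos: [0.4034, 0.1687, 0.0372]
tool_rot: [-3.141, 0.0, 1.571]
force: [-0.2, -0.2, 0.3]
finger_gap: 0.0002
grip_force: 0.0
time: 3.35
tcp_pos: [0.4034, 0.1687, 0.0332]
tool_rot: [-3.141, 0.0, 1.571]
force: [-0.3, 1.3, -0.7]
finger_gap: -0.0004
grip_force: 0.0
```

```bash
python3 -m handwheel '[[[0,0,0,0.06,0,0,0],[0,0,0,0,0,0,0]]]'; python3 -m handwheel '[[[0,0,0,0.06,0,0,0],[0,0,0,0,0,0,0]]]';  python3 - <<'E'
from h import *
im,c=snap('side'); s=robot.read_state(); print(s['force'],s['tcp_pos'],s['tau'])
a=im[180:300,270:390]; w,_=snap('wrist'); 
cv2.imwrite('pics/p2.png',np.hstack([cv2.resize(a,(420,420),interpolation=2),w[100:310,180:390].repeat(2,0).repeat(2,1)[:420]])[:,:800,::-1])
E
```

```text
time: 3.6
tcp_pos: [0.4035, 0.1688, 0.0309]
tool_rot: [-3.141, 0.0, 1.571]
force: [-0.6, -1.0, -0.9]
finger_gap: -0.0002
grip_force: 0.0
time: 3.85
tcp_pos: [0.4037, 0.1688, 0.0287]
tool_rot: [3.141, -0.0, 1.571]
force: [-0.0, 0.7, 1.8]
finger_gap: 0.0001
grip_force: 1.0
[-0.23880476  0.17497805  2.35873041] [0.40373147 0.16884663 0.02876448] [-2.42889026e-02 -4.39511025e+01 -2.52884835e+01 -8.42967391e-03
 -7.21019649e-03  9.49037494e-04]
```

View pics/p2.png

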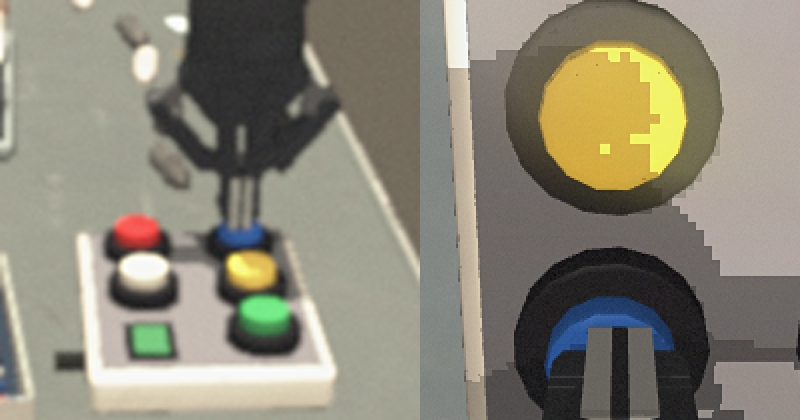

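Contact: the tips meet the blue cap at a reported z of about 0.029, so the real tips sit about 20 mm above the reported TCP. Pressing fully.

```bash
python3 -m handwheel '[[[0,0,0,0.08,0,0,0],[0,0,0,0.08,0,0,0],[0,0,0,0,0,0,0]]]'
```

```text
time: 4.32
tcp_pos: [0.404, 0.1689, 0.0236]
tool_rot: [3.141, -0.0, 1.571]
force: [-9.9, -3.8, 30.4]
finger_gap: 0.0001
grip_force: 15.1
```

```bash
python3 -m handwheel '[[[0,0,0,-0.5,0,0,0],[0,0,0,-0.5,0,0,0],[0,0.7,0,0,0,0,0],[0,0.67,0,0,0,0,0],[0,0,0,0,0,0,0],[0,0,0,0.6,0,0,0],[0,0,0,0.2,0,0,0],[0,0,0,0.1,0,0,0],[0,0,0,0.08,0,0,0],[0,0,0,0,0,0,0]]]'
```

```text
time: 5.58
tcp_pos: [0.4038, 0.2234, 0.024]
tool_rot: [3.141, 0.0, 1.571]
force: [-5.9, -6.4, 10.9]
finger_gap: -0.0001
grip_force: 5.7
```

```bash
python3 -m handwheel '[[[0,0,0,-1,0,0,0],[0,0,0,-1,0,0,0],[1,-1,0,-1,0,0,0],[1,-1,0,-1,0,0,0],[1,-1,0,-1,0,0,0],[1,-1,0,0,0,0,0],[1,-1,0,0,0,0,0],[1,-1,0,0,0,0,0],[1,0,0,0,0,0,0]]]'
python3 - <<'E'
from h import *
s=robot.read_state();im,c=snap('wrist','wrist3.png'); print(s['tcp_pos'])
np.save('c3.npy',c)
E
```

```text
time: 6.7
tcp_pos: [0.4036, -0.0182, 0.2235]
tool_rot: [3.14, 0.0, 1.568]
force: [0.5, -0.5, -0.4]
finger_gap: 0.0858
grip_force: 0.0
[ 0.40363988 -0.01821656  0.22352141]
```

View pics/wrist3.png

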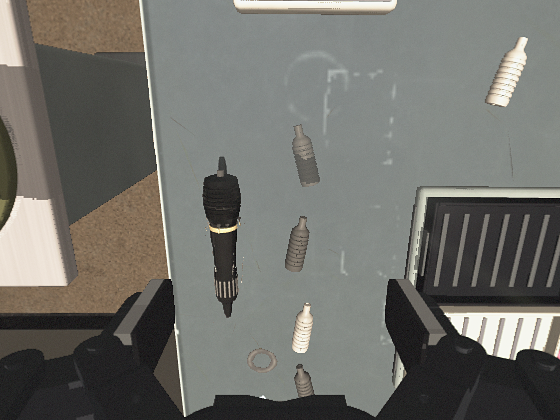

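Wrist3: black grips at (305,155), (298,245) and (304,383), steel at (302,328) and (507,72). The yellow key was pressed at about 11 N. Next I'll detect the grips by mask from two wrist positions.

```bash
cat >> h.py <<'E'
def blobs(im):
    I=cv2.GaussianBlur(im,(3,3),0).astype(int); s=I.sum(2)/3; sat=I.max(2)-I.min(2)
    bg=cv2.medianBlur(im,3).astype(int)
    ref=np.median(im[180:280,300:420].reshape(-1,3),0)
    out=[]
    for n,m in(('S',(s>ref.mean()+45)),('B',(s<ref.mean()-14))):
        m=cv2.morphologyEx(m.astype(np.uint8),cv2.MORPH_OPEN,np.ones((3,3)));m=cv2.morphologyEx(m,cv2.MORPH_CLOSE,np.ones((7,7)))
        for k in cv2.findContours(m,0,1)[0]:
            (x,y),(w,h),a=cv2.minAreaRect(k)
            if min(w,h)<5: continue
            if 1.9<max(w,h)/min(w,h)<4.5 and 400<cv2.contourArea(k)<12000 and min(k[:,0].min(0))>1 and k[:,0,1].max()<418:
                vx,vy,x0,y0=cv2.fitLine(k,2,0,.01,.01).ravel(); p=np.array([x,y]);d=np.array([vx,vy])*max(w,h)/2
                out.append((n,p,p-d,p+d,min(w,h)))
    return out
def grips(im,c,z=.0105):
    r=[]
    for n,p,a,b,w in blobs(im):
        P=onz(c,[p,a,b],z);v=P[2]-P[1];L=np.linalg.norm(v)
        if .045<L<.08: r.append((n,P[0],np.degrees(np.arctan2(v[0],v[1])+np.pi/2)%180-90,L,p)) # angle from +y toward +x
    return r
E
python3 - <<'E'
from h import *
im=cv2.imread('pics/wrist3.png')[:,:,::-1]; c=np.load('c3.npy',allow_pickle=True).item()
for g in grips(im,c): print(g[0],g[1][:2].round(4),round(g[2],1),g[3].round(3),g[4].round())
E
python3 -m handwheel '[[[1,-1,0,0,0,0,0],[1,-1,0,0,0,0,0],[1,-1,0,0,0,0,0],[1,0,0,0,0,0,0]]]'
python3 - <<'E'
from h import *
s=robot.read_state();im,c=snap('wrist','wrist4.png');np.save('c4.npy',c); print(s['tcp_pos'])
for g in grips(im,c): print(g[0],g[1][:2].round(4),round(g[2],1),g[3].round(3),g[4].round())
E
```

```text
S [ 0.4321 -0.2114] 8.4 0.067 [303. 329.]
S [0.628  0.0796] 14.7 0.063 [511.  71.]
B [ 0.423  -0.1045] 10.8 0.057 [297. 248.]
B [ 0.4307 -0.0068] -12.4 0.051 [305. 161.]
time: 7.25
tcp_pos: [0.4038, -0.1372, 0.2231]
tool_rot: [3.141, 0.0, 1.569]
force: [0.3, -0.0, -0.0]
finger_gap: 0.0857
grip_force: 0.0
[ 0.40375736 -0.13718554  0.22309347]
S [ 0.4324 -0.2096] 7.1 0.065 [305. 236.]
B [ 0.4337 -0.2946] -12.0 0.067 [305. 303.]
B [ 0.4231 -0.1048] 10.3 0.052 [298. 140.]
```

```bash
python3 - <<'E'
from h import *
np.set_printoptions(precision=4,suppress=True)
c3=np.load('c3.npy',allow_pickle=True).item();c4=np.load('c4.npy',allow_pickle=True).item()
print(tri(c3,[[303,329],[297,248]],c4,[[305,236],[298,140]]))
R=cv2.Rodrigues(np.array(c4['rvec'],float))[0];c0=dict(c4)
c0['tvec']=np.array(c4['tvec']).reshape(3)-R@(np.array([.5498,0,.2098])-np.array([.40376,-.13719,.22309]))
print(onz(c0,[[287,222],[457,222],[286,330],[447,330],[280,209],[458,210]],.04))
E
python3 -m handwheel '[[[1,1,1,0,0,0,0],[1,1,1,0,0,0,0],[1,0.4,1,0,0,0,0],[1,0,1,0,0,0,0],[1,0,0.8,0,0,0,0],[1,0,0,0,0,0,0]]]'
python3 - <<'E'
from h import *
s=robot.read_state();im,c=snap('wrist','wrist5.png');np.save('c5.npy',c); print(s['tcp_pos'])
for g in grips(im,c): print(g[0],g[1][:2].round(4),round(g[2],1),g[3].round(3),g[4].round())
E
```

```text
[[ 0.4316 -0.2069  0.0167]
 [ 0.4231 -0.1043  0.0121]]
[[ 0.5573 -0.0404  0.04  ]
 [ 0.7217 -0.0407  0.04  ]
 [ 0.5569 -0.163   0.04  ]
 [ 0.7291 -0.1634  0.04  ]
 [ 0.5506 -0.0272  0.04  ]
 [ 0.7208 -0.0285  0.04  ]]
time: 8.05
tcp_pos: [0.5965, -0.0382, 0.2222]
tool_rot: [-3.141, -0.0, 1.573]
force: [-0.1, -0.4, -0.1]
finger_gap: 0.0857
grip_force: 0.0
[ 0.59652738 -0.03819076  0.22222922]
```

View pics/wrist5.png

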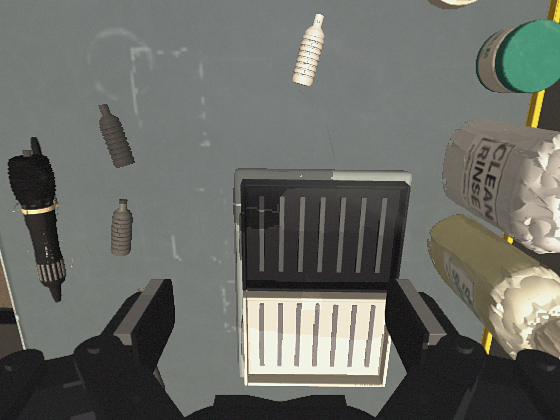

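Wrist5: the black tray's slits span (262–387, 195–272) and the white tray's span (262–376, 303–366). Black grips are at (116,135) and (122,228), and the second one has turned since the last look. The bottles stand at the right, x > 430 px.

Run:
```python
from h import *
np.set_printoptions(precision=4,suppress=True)
c=np.load('c5.npy',allow_pickle=True).item();cs=vision.calibration('scene')
print('slits',onz(c,[[262,195],[387,195],[262,272],[385,272],[262,303],[378,303],[262,366],[375,366]],.025))
print('rim',onz(c,[[242,181],[411,182],[245,290],[390,290],[246,382],[385,384]],.04))
print('bottles',onz(cs,[[327,162],[361,173]],0.0))
im=cv2.imread('pics/wrist5.png')[:,:,::-1]; print('g',onz(c,[[122,228],[116,135],[103,107],[127,164]],.0105))
```

```text
slits [[ 0.5789 -0.0591  0.025 ]
 [ 0.7065 -0.0587  0.025 ]
 [ 0.5778 -0.1464  0.025 ]
 [ 0.7124 -0.1461  0.025 ]
 [ 0.5773 -0.1853  0.025 ]
 [ 0.708  -0.1849  0.025 ]
 [ 0.5763 -0.2718  0.025 ]
 [ 0.7118 -0.2714  0.025 ]]
rim [[ 0.5605 -0.041   0.04  ]
 [ 0.7239 -0.0415  0.04  ]
 [ 0.5602 -0.16    0.04  ]
 [ 0.7148 -0.1596  0.04  ]
 [ 0.5581 -0.2817  0.04  ]
 [ 0.7209 -0.2841  0.04  ]]
bottles [[ 0.783  -0.0413  0.    ]
 [ 0.7882 -0.144   0.    ]]
g [[ 0.4245 -0.101   0.0105]
 [ 0.4314 -0.0007  0.0105]
 [ 0.4222  0.0266  0.0105]
 [ 0.4388 -0.0302  0.0105]]
```

```bash
python3 -m handwheel '[[[0.7,0.9,-1,0,0,0,0],[0.7,0,-1,0,0,0,0],[0.7,0,-1,0,0,0,0],[0.7,0,-1,0,0,0,0],[0.7,0,-0.13,0,0,0,-0.8],[0.7,0,0,1,0,0,-0.8],[0.7,0,0,1,0,0,-0.7],[0.7,0,0,1,0,0,0],[0.7,0,0,0.5,0,0,0],[0.7,0,0,0,0,0,0]]]' 40
python3 - <<'E'
from h import *
s=robot.read_state();im,c=snap('wrist','wrist6.png'); print(s['tcp_pos'])
for g in grips(im,c): print(g[0],g[1][:2].round(4),round(g[2],1),g[3].round(3),g[4].round())
E
```

```text
time: 9.35
tcp_pos: [0.4291, -0.0037, 0.0825]
tool_rot: [-3.14, -0.001, 1.812]
force: [0.5, -0.6, 0.5]
finger_gap: 0.0596
grip_force: 0.0
[ 0.42910107 -0.00370408  0.0825153 ]
B [ 0.4239 -0.0999] 10.5 0.072 [242. 330.]
B [ 0.4292 -0.0014] -13.3 0.066 [280. 212.]
```

View pics/wrist6.png

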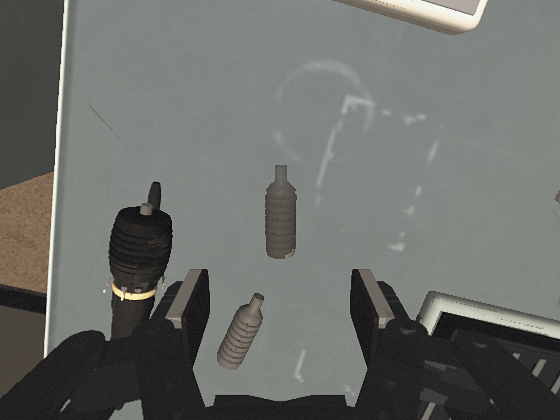

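Aligned: the black grip at (280,212) sits centred between the fingers. Going down.

```bash
python3 -m handwheel '[[[0.7,0.05,0,0.8,0,0,0],[0.7,0,0,0.8,0,0,0],[0.7,0,0,0.5,0,0,0],[0.7,0,0,0.2,0,0,0],[0.7,0,0,0.19,0,0,0],[0.7,0,0,0,0,0,0]]]' 40
python3 -m handwheel '[[[0,0,0,0,0,0,0],[0,0,0,0,0,0,0],[0,0,0,0,0,0,0],[0,0,0,0,0,0,0],[0,0,0,-0.5,0,0,0],[0,0,0,-1,0,0,0],[0,0,0,-1,0,0,0],[0,0,0,0,0,0,0]]]' 60
```

```text
time: 10.15
tcp_pos: [0.4301, -0.0024, -0.0162]
tool_rot: [3.141, 0.0, 1.812]
force: [-0.6, -0.2, -0.2]
finger_gap: 0.0596
grip_force: 0.0
time: 11.15
tcp_pos: [0.4313, -0.0026, 0.086]
tool_rot: [3.137, 0.002, 1.812]
force: [0.0, -0.2, -1.2]
finger_gap: 0.0198
grip_force: 58.7
```

```bash
python3 -m handwheel '[[[0,0,0,0,0,0,0.8],[0,0,0,0,0,0,0.8],[0,0,0,0,0,0,0.7],[0,-0.8,1,0,0,0,0],[0,-0.8,1,0,0,0,0],[0,-0.8,1,0,0,0,0],[0,-0.09,1,0,0,0,0],[0,0,0.17,0,0,0,0],[0,0,0,0,0,0,0]]]'
```

```text
time: 12.28
tcp_pos: [0.596, -0.1017, 0.0822]
tool_rot: [-3.14, -0.0, 1.571]
force: [-0.5, -0.3, -0.4]
finger_gap: 0.0201
grip_force: 58.9
```

```bash
python3 -m handwheel '[[[0,0,0.05,0.7,0,0,0],[0,0,0,0.7,0,0,0],[0,0,0,0.25,0,0,0],[0,0,0,0.12,0,0,0],[0,0,0,0,0,0,0]]]'
python3 -m handwheel '[[[0.33,0,0,0,0,0,0],[0.33,0,0,0,0,0,0],[0.33,0,0,0,0,0,0],[0.33,0,0,-0.5,0,0,0],[0.33,0,0,-1,0,0,0],[0.7,0,-1,-1,0,0,0],[0.7,0,-1,0,0,0,0],[0.7,0,-1,0,0,0,0],[0.7,0,-1,0,0,0,0],[0.7,0,-0.3,0,0,0,0],[0.7,0,0,0,0,0,0]]]'
python3 - <<'E'
from h import *
s=robot.read_state();im,c=snap('wrist','wrist7.png'); print(s['tcp_pos'])
for g in grips(im,c): print(g[0],g[1][:2].round(4),round(g[2],1),g[3].round(3),g[4].round())
E
```

```text
time: 12.9
tcp_pos: [0.5989, -0.1021, 0.0134]
tool_rot: [3.141, 0.0, 1.571]
force: [0.8, -1.0, -0.6]
finger_gap: 0.0197
grip_force: 58.9
time: 14.28
tcp_pos: [0.4272, -0.1023, 0.1138]
tool_rot: [3.14, 0.001, 1.57]
force: [0.9, 0.7, -0.0]
finger_gap: 0.0597
grip_force: 0.0
[ 0.42719669 -0.10229152  0.11384587]
S [ 0.432  -0.2115] 7.8 0.068 [285. 324.]
B [ 0.4241 -0.0995] 10.5 0.067 [275. 198.]
```

View pics/wrist7.png

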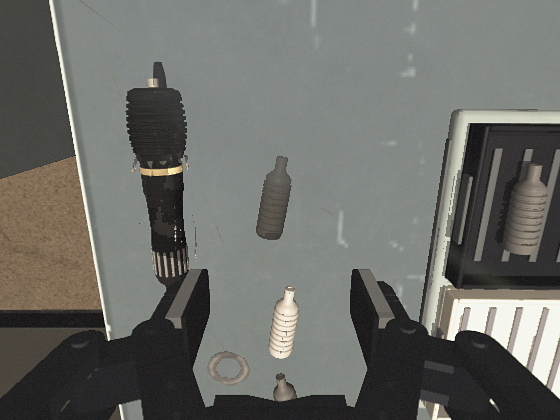

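The first black grip lies in its tray at (526,210). Next is the black grip at (275,198).

```bash
python3 -m handwheel '[[[0.7,0.07,-0.08,0,0,0,0.9],[0.7,0,0,0.9,0,0,0.85],[0.7,0,0,0.9,0,0,0],[0.7,0,0,0.8,0,0,0],[0.7,0,0,0.4,0,0,0],[0.7,0,0,0.26,0,0,0],[0.7,0,0,0,0,0,0]]]' 60
python3 -m handwheel '[[[0,0,0,0,0,0,0],[0,0,0,0,0,0,0],[0,0,0,0,0,0,0],[0,0,0,0,0,0,0],[0,0,0,-0.5,0,0,0],[0,0,0,-1,0,0,0],[0,0,0,-1,0,0,-0.9],[0,0,0,0,0,0,-0.85],[0,0,0,0,0,0,0]]]' 60
```

```text
time: 15.2
tcp_pos: [0.4238, -0.0992, -0.018]
tool_rot: [-3.141, -0.0, 1.388]
force: [-0.0, 0.2, -0.4]
finger_gap: 0.0597
grip_force: 0.0
time: 16.32
tcp_pos: [0.4236, -0.0993, 0.0828]
tool_rot: [3.141, 0.0, 1.57]
force: [0.4, 0.0, -0.5]
finger_gap: 0.0198
grip_force: 58.7
```

```bash
python3 -m handwheel '[[[0,-0.07,1,0,0,0,0],[0,0,1,0,0,0,0],[0,0,1,0,0,0,0],[0,0,1,0,0,0,0],[0,0,1,0,0,0,0],[0,0,0.49,0,0,0,0],[0,0,0,0,0,0,0]]]'
python3 -m handwheel '[[[0,0,0,0.7,0,0,0],[0,0,0,0.7,0,0,0],[0,0,0,0.25,0,0,0],[0,0,0,0.12,0,0,0],[0,0,0,0,0,0,0]]]'
```

```text
time: 17.2
tcp_pos: [0.6432, -0.1019, 0.081]
tool_rot: [-3.14, -0.0, 1.569]
force: [-1.2, -0.1, -1.2]
finger_gap: 0.0196
grip_force: 58.9
time: 17.82
tcp_pos: [0.6433, -0.1022, 0.0122]
tool_rot: [3.141, 0.0, 1.57]
force: [-0.4, -0.4, -0.9]
finger_gap: 0.0193
grip_force: 58.9
```

```bash
python3 -m handwheel '[[[0.33,0,0,0,0,0,0],[0.33,0,0,0,0,0,0],[0.33,0,0,0,0,0,0],[0.33,0,0,-0.5,0,0,0],[0.33,0,0,-1,0,0,0],[0.7,-0.8,-1,-1,0,0,0],[0.7,-1,-1,0,0,0,0],[0.7,-1,-1,0,0,0,0],[0.7,-1,-1,0,0,0,0],[0.7,-0.9,-1,0,0,0,0],[0.7,0,-0.2,0,0,0,0],[0.7,0,0,0,0,0,0]]]'
python3 - <<'E'
from h import *
s=robot.read_state();im,c=snap('wrist','wrist8.png'); print(s['tcp_pos'])
for g in grips(im,c): print(g[0],g[1][:2].round(4),round(g[2],1),g[3].round(3),g[4].round())
E
```

```text
time: 19.32
tcp_pos: [0.4369, -0.2888, 0.111]
tool_rot: [3.14, 0.001, 1.57]
force: [0.2, -0.0, -0.5]
finger_gap: 0.0599
grip_force: 0.0
[ 0.43688017 -0.28882862  0.11103253]
S [ 0.4795 -0.4061] -6.9 0.066 [329. 334.]
S [ 0.4327 -0.2004] 6.2 0.05 [273.  78.]
B [ 0.4343 -0.2964] -11.9 0.066 [275. 212.]
```

```bash
python3 -m handwheel '[[[0.7,-0.19,-0.06,0,0,0,-1],[0.7,0,0,0.9,0,0,-1],[0.7,0,0,0.9,0,0,0],[0.7,0,0,0.8,0,0,0],[0.7,0,0,0.4,0,0,0],[0.7,0,0,0.2,0,0,0],[0.7,0,0,0,0,0,0]]]' 60
python3 -m handwheel '[[[0,0,0,0,0,0,0],[0,0,0,0,0,0,0],[0,0,0,0,0,0,0],[0,0,0,0,0,0,0],[0,0,0,-0.5,0,0,0],[0,0,0,-1,0,0,0],[0,0,0,-1,0,0,1],[0,0,0,0,0,0,1],[0,0,0,0,0,0,0]]]' 60
```

```text
time: 20.25
tcp_pos: [0.4347, -0.2964, -0.0177]
tool_rot: [3.141, 0.0, 1.781]
force: [-0.1, 0.1, -0.2]
finger_gap: 0.0597
grip_force: 0.0
time: 21.38
tcp_pos: [0.4342, -0.2965, 0.0823]
tool_rot: [3.141, 0.0, 1.571]
force: [-0.0, 0.7, -1.4]
finger_gap: 0.0199
grip_force: 58.8
```

```bash
python3 -m handwheel '[[[0,0.8,0.9,0,0,0,0],[0,0.8,0.9,0,0,0,0],[0,0.8,0.9,0,0,0,0],[0,0.8,0.9,0,0,0,0],[0,0.8,0.9,0,0,0,0],[0,0.86,0.9,0,0,0,0],[0,0,0.92,0,0,0,0],[0,0,0,0,0,0,0]]]'
```

```text
time: 22.38
tcp_pos: [0.6879, -0.1013, 0.0803]
tool_rot: [-3.14, -0.0, 1.575]
force: [-1.2, 0.5, -1.7]
finger_gap: 0.0194
grip_force: 59.0
```

```bash
python3 -m handwheel '[[[0,0,0,0.7,0,0,0],[0,0,0,0.7,0,0,0],[0,0,0,0.25,0,0,0],[0,0,0,0.12,0,0,0],[0,0,0,0,0,0,0]]]'
```

```text
time: 23.0
tcp_pos: [0.6872, -0.1022, 0.0118]
tool_rot: [3.141, 0.0, 1.571]
force: [-0.2, -0.5, -0.2]
finger_gap: 0.0194
grip_force: 59.0
```

```bash
python3 -m handwheel '[[[0.33,0,0,0,0,0,0],[0.33,0,0,0,0,0,0],[0.33,0,0,0,0,0,0],[0.33,0,0,-0.5,0,0,0],[0.33,0,0,-1,0,0,0],[0.7,-0.7,-1,-1,0,0,0],[0.7,-1,-1,0,0,0,0],[0.7,-1,-1,0,0,0,0],[0.7,0,-1,0,0,0,0],[0.7,0,-1,0,0,0,0],[0.7,0,-1,0,0,0,0],[0.7,0,-0.35,0,0,0,0]]]'
python3 -m handwheel '[[[0.7,0,0,0,0,0,0]]]'
python3 - <<'E'
from h import *
s=robot.read_state();im,c=snap('wrist','wrist9.png'); print(s['tcp_pos'])
for g in grips(im,c): print(g[0],g[1][:2].round(4),round(g[2],1),g[3].round(3),g[4].round())
E
```

```text
time: 24.5
tcp_pos: [0.4324, -0.21, 0.1122]
tool_rot: [3.14, 0.001, 1.57]
force: [-0.4, -0.5, -0.0]
finger_gap: 0.0594
grip_force: 0.0
time: 24.62
tcp_pos: [0.4338, -0.2101, 0.1119]
tool_rot: [3.14, 0.001, 1.57]
force: [0.0, -0.7, -0.9]
finger_gap: 0.0599
grip_force: 0.0
[ 0.43382131 -0.21008924  0.11194283]
```

View pics/wrist9.png

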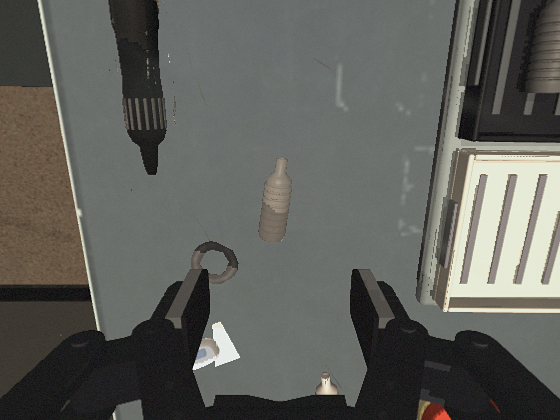

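The steel grip is half in shadow, at (276,200), running from (282,159) to (271,240).

Run:
```python
from h import *
c=vision.calibration('wrist');P=onz(c,[[276,200],[282,159],[271,240]],.0105);v=P[1]-P[2];print(P,np.degrees(np.arctan2(v[0],v[1])),robot.read_state()['tcp_pos'])
```

```text
[[ 0.43224041 -0.20833798  0.0105    ]
 [ 0.4366871  -0.17732124  0.0105    ]
 [ 0.42824863 -0.2408222   0.0105    ]] 7.569530657555499 [ 0.43435209 -0.21007812  0.11168961]
```

```bash
python3 -m handwheel '[[[0.7,0.03,-0.05,0,0,0,0.6],[0.7,0,0,0.9,0,0,0.65],[0.7,0,0,0.9,0,0,0],[0.7,0,0,0.8,0,0,0],[0.7,0,0,0.4,0,0,0],[0.7,0,0,0.23,0,0,0],[0.7,0,0,0,0,0,0]]]' 60
python3 -m handwheel '[[[0,0,0,0,0,0,0],[0,0,0,0,0,0,0],[0,0,0,0,0,0,0],[0,0,0,0,0,0,0],[0,0,0,-0.5,0,0,0],[0,0,0,-1,0,0,0],[0,0,0,-1,0,0,-0.6],[0,0,0,0,0,0,-0.65],[0,0,0,0,0,0,0]]]' 60
```

```text
time: 25.55
tcp_pos: [0.4318, -0.2086, -0.0183]
tool_rot: [3.141, 0.0, 1.44]
force: [-0.7, -0.0, 0.3]
finger_gap: 0.0599
grip_force: 0.0
time: 26.68
tcp_pos: [0.4315, -0.2086, 0.082]
tool_rot: [3.141, 0.0, 1.57]
force: [-0.2, -0.3, -1.6]
finger_gap: 0.0197
grip_force: 58.7
```

To (.598, -.228): x +4.16, y -0.49.

```bash
python3 -m handwheel '[[[0,-0.49,0.9,0,0,0,0],[0,0,0.9,0,0,0,0],[0,0,0.9,0,0,0,0],[0,0,0.9,0,0,0,0],[0,0,0.56,0,0,0,0],[0,0,0,0,0,0,0]]]'
python3 -m handwheel '[[[0,0,0,0.7,0,0,0],[0,0,0,0.7,0,0,0],[0,0,0,0.22,0,0,0],[0,0,0,0.12,0,0,0],[0,0,0,0,0,0,0]]]'
```

```text
time: 27.42
tcp_pos: [0.5983, -0.2277, 0.0804]
tool_rot: [-3.14, -0.001, 1.57]
force: [-1.3, 0.4, 0.3]
finger_gap: 0.02
grip_force: 58.9
time: 28.05
tcp_pos: [0.598, -0.2283, 0.0126]
tool_rot: [3.141, 0.0, 1.57]
force: [0.2, 0.2, -0.3]
finger_gap: 0.0199
grip_force: 58.9
```

```bash
python3 -m handwheel '[[[0.33,0,0,0,0,0,0],[0.33,0,0,0,0,0,0],[0.33,0,0,0,0,0,0],[0.33,0,0,-0.5,0,0,0],[0.33,0,0,-1,0,0,0],[0.6,0,-1,-1,0,0,0],[0.6,-1,-1,0,0,0,0],[0.6,-1,-0.95,0,0,0,0],[0.6,-1,0,0,0,0,0],[0.6,-1,0,0,0,0,0],[0.6,-0.35,0,0,0,0,0],[0.6,0,0,0,0,0,0]]]'
python3 - <<'E'
from h import *
s=robot.read_state();im,c=snap('wrist','wrist10.png'); print(s['tcp_pos'])
for g in grips(im,c): print(g[0],g[1][:2].round(4),round(g[2],1),g[3].round(3),g[4].round())
E
```

```text
time: 29.55
tcp_pos: [0.4798, -0.4023, 0.1125]
tool_rot: [3.141, 0.0, 1.57]
force: [0.3, 0.7, -0.3]
finger_gap: 0.0512
grip_force: 0.0
[ 0.47980179 -0.40225449  0.11247071]
S [ 0.3464 -0.3588] 66.7 0.068 [ 94. 144.]
```

```bash
cat >> h.py <<'E'
def warm(im,c):
    I=cv2.GaussianBlur(im,(3,3),0).astype(int); m=((I[:,:,0]-I[:,:,2])>0).astype(np.uint8)
    m=cv2.morphologyEx(cv2.morphologyEx(m,2,np.ones((3,3))),3,np.ones((7,7)))
    for k in cv2.findContours(m,0,1)[0]:
        (x,y),(w,h),a=cv2.minAreaRect(k)
        if cv2.contourArea(k)<400: continue
        vx,vy,_,_=cv2.fitLine(k,2,0,.01,.01).ravel();d=np.array([vx,vy])*max(w,h)/2;P=onz(c,[[x,y],[x-d[0],y-d[1]],[x+d[0],y+d[1]]],.0105);v=P[2]-P[1]
        L=np.linalg.norm(v)
        if .045<L<.085: print('warm',P[0,:2].round(4),round(np.degrees(np.arctan2(v[0],v[1])+np.pi/2)%180-90,1),L.round(3),round(x),round(y))
E
python3 - <<'E'
from h import *
warm(cv2.imread('pics/wrist10.png')[:,:,::-1],vision.calibration('wrist'))
E
```

```text
warm [ 0.4814 -0.4084] -11.4 0.084 281 211
```

```bash
python3 -m handwheel '[[[0.6,-0.1,0,0,0,0,-0.6],[0.6,0,0,0.9,0,0,-0.7],[0.6,0,0,0.9,0,0,0],[0.6,0,0,0.8,0,0,0],[0.6,0,0,0.4,0,0,0],[0.6,0,0,0.23,0,0,0],[0.6,0,0,0,0,0,0]]]' 60
python3 -m handwheel '[[[0,0,0,0,0,0,0],[0,0,0,0,0,0,0],[0,0,0,0,0,0,0],[0,0,0,0,0,0,0],[0,0,0,-0.5,0,0,0],[0,0,0,-1,0,0,0],[0,0,0,-1,0,0,0.6],[0,0,0,0,0,0,0.7],[0,0,0,0,0,0,0]]]' 60
```

```text
time: 30.48
tcp_pos: [0.4801, -0.406, -0.0169]
tool_rot: [3.141, 0.0, 1.707]
force: [-0.6, -0.4, 0.4]
finger_gap: 0.0512
grip_force: 0.0
time: 31.6
tcp_pos: [0.4799, -0.4062, 0.0841]
tool_rot: [3.141, 0.001, 1.571]
force: [0.1, 0.7, -1.9]
finger_gap: 0.0195
grip_force: 58.8
```

```bash
python3 -m handwheel '[[[0,0.9,0,0,0,0,0],[0,0.9,0,0,0,0,0],[0,0.9,0.7,0,0,0,0],[0,0.9,0.9,0,0,0,0],[0,0.85,0.9,0,0,0,0],[0,0,0.9,0,0,0,0],[0,0,0.68,0,0,0,0],[0,0,0,0,0,0,0]]]'
python3 -m handwheel '[[[0,0,0,0.7,0,0,0],[0,0,0,0.7,0,0,0],[0,0,0,0.25,0,0,0],[0,0,0,0.12,0,0,0],[0,0,0,0,0,0,0]]]'
```

```text
time: 32.6
tcp_pos: [0.6437, -0.2276, 0.0821]
tool_rot: [-3.141, -0.0, 1.573]
force: [-0.0, 0.1, -0.6]
finger_gap: 0.0196
grip_force: 59.0
time: 33.22
tcp_pos: [0.6432, -0.2283, 0.0127]
tool_rot: [3.141, 0.0, 1.571]
force: [-0.0, -1.0, -0.7]
finger_gap: 0.0198
grip_force: 59.0
```

Last grip, at about (.628, .078): shift y +7.5 and look.

```bash
python3 -m handwheel '[[[0.33,0,0,0,0,0,0],[0.33,0,0,0,0,0,0],[0.33,0,0,0,0,0,0],[0.33,0,0,-0.5,0,0,0],[0.33,0,0,-1,0,0,0],[0.33,0.5,0,-1,0,0,0],[0.7,1,-0.4,0,0,0,0],[0.7,1,0,0,0,0,0],[0.7,1,0,0,0,0,0],[0.7,1,0,0,0,0,0],[0.7,1,0,0,0,0,0],[0.7,1,0,0,0,0,0]]]'
python3 -m handwheel '[[[0.7,0.7,0,0,0,0,0],[0.7,0,0,0,0,0,0]]]'
python3 - <<'E'
from h import *
s=robot.read_state();im,c=snap('wrist','wrist11.png'); print(s['tcp_pos'])
for g in grips(im,c): print(g[0],g[1][:2].round(4),round(g[2],1),g[3].round(3),g[4].round())
warm(im,c)
E
```

```text
time: 34.72
tcp_pos: [0.6273, 0.0331, 0.1137]
tool_rot: [3.14, 0.0, 1.571]
force: [-0.2, -0.7, -0.3]
finger_gap: 0.0599
grip_force: 0.0
time: 34.98
tcp_pos: [0.6272, 0.0616, 0.1134]
tool_rot: [3.14, -0.0, 1.573]
force: [0.2, 0.0, 0.3]
finger_gap: 0.06
grip_force: 0.0
[0.62720052 0.06158479 0.11344513]
S [0.7378 0.1437] -24.2 0.068 [439.  88.]
B [0.7361 0.153 ] 2.1 0.066 [438.  74.]
warm [ 0.3962 -0.0871] 15.7 0.077 17 362
warm [0.437  0.0353] 70.7 0.059 35 234
warm [0.6258 0.0765] 15.1 0.07 277 182
warm [0.7387 0.151 ] -9.6 0.073 442 77
warm [0.4768 0.1641] -23.1 0.065 55 55
```

```bash
python3 -m handwheel '[[[0.7,0.39,0,0,0,0,0.8],[0.7,0,0,0.9,0,0,0.8],[0.7,0,0,0.9,0,0,0.9],[0.7,0,0,0.8,0,0,0],[0.7,0,0,0.4,0,0,0],[0.7,0,0,0.26,0,0,0],[0.7,0,0,0,0,0,0]]]' 60
python3 -m handwheel '[[[0,0,0,0,0,0,0],[0,0,0,0,0,0,0],[0,0,0,0,0,0,0],[0,0,0,0,0,0,0],[0,0,0,-0.5,0,0,0],[0,0,0,-1,0,0,0],[0,0,0,-1,0,0,-0.8],[0,0,0,0,0,0,-0.8],[0,0,0,0,0,0,-0.9],[0,0,0,0,0,0,0]]]' 60
```

```text
time: 35.9
tcp_pos: [0.6272, 0.0752, -0.0182]
tool_rot: [3.141, -0.0, 1.309]
force: [-0.5, 0.2, 1.3]
finger_gap: 0.0596
grip_force: 0.0
time: 37.15
tcp_pos: [0.6272, 0.0755, 0.0828]
tool_rot: [3.141, -0.0, 1.57]
force: [0.7, -0.3, -0.8]
finger_gap: 0.0195
grip_force: 58.7
```

```bash
python3 -m handwheel '[[[0,-0.9,0,0,0,0,0],[0,-0.9,0,0,0,0,0],[0,-0.9,0,0,0,0,0],[0,-0.9,0,0,0,0,0],[0,-0.9,0,0,0,0,0],[0,-0.9,0,0,0,0,0],[0,-0.9,0.4,0,0,0,0],[0,-0.9,0.6,0,0,0,0],[0,-0.39,0.49,0,0,0,0],[0,0,0,0,0,0,0]]]'
python3 -m handwheel '[[[0,0,0,0.7,0,0,0],[0,0,0,0.7,0,0,0],[0,0,0,0.23,0,0,0],[0,0,0,0.12,0,0,0],[0,0,0,0,0,0,0]]]'
```

```text
time: 38.4
tcp_pos: [0.687, -0.2292, 0.0814]
tool_rot: [3.142, 0.0, 1.568]
force: [-0.8, 0.4, -1.1]
finger_gap: 0.0194
grip_force: 58.8
time: 39.02
tcp_pos: [0.6869, -0.2281, 0.0125]
tool_rot: [3.141, 0.0, 1.571]
force: [0.1, 0.2, -0.3]
finger_gap: 0.0197
grip_force: 58.8
```

Release, lift, and back off toward -x/+y for a check view.

```bash
python3 -m handwheel '[[[0.33,0,0,0,0,0,0],[0.33,0,0,0,0,0,0],[0.33,0,0,0,0,0,0],[0.33,0,0,-0.5,0,0,0],[0.33,0,0,-1,0,0,0],[0.33,0,0,-1,0,0,0],[0,0,-1,-1,0,0,0],[0,0,-0.8,-1,0,0,0],[0,-0.8,0,0,0,0,0],[0,0,0,0,0,0,0],[0,0,0,0,0,0,0]]]'
python3 - <<'E'
from h import *
s=robot.read_state();im,c=snap('wrist','wrist12.png'); print(s['tcp_pos']); np.save('c12.npy',c)
E
```

```text
time: 40.4
tcp_pos: [0.6147, -0.2597, 0.192]
tool_rot: [3.141, -0.0, 1.571]
force: [0.7, -0.2, -0.4]
finger_gap: 0.0
grip_force: 0.0
[ 0.61466286 -0.25974305  0.19195772]
```

View pics/wrist12.png

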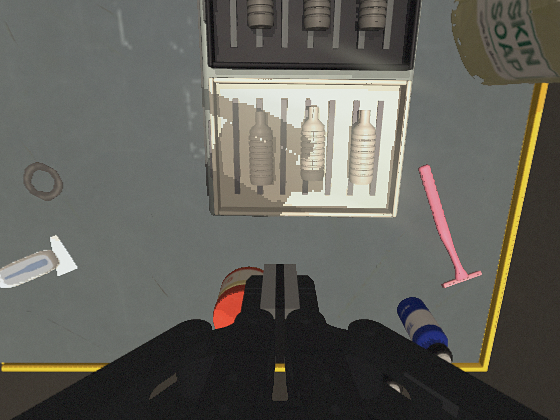

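Wrist12: three steel grips lie flat in the white tray at (261,147), (313,143) and (363,147), and three black ones are in the black tray. Now the white key.

```bash
python3 -m handwheel '[[[0,1,-0.9,0,0,0,0],[0,1,-0.9,0,0,0,0],[0,1,-0.9,0,0,0,0],[0,1,-0.86,0,0,0,0],[0,1,0,0,0,0,0],[0,1,0,0,0,0,0],[0,1,0,0,0,0,0],[0,1,0,0,0,0,0],[0,1,0,0,0,0,0],[0,1,0,0,0,0,0],[0,1,0,0,0,0,0],[0,1,0,0,0,0,0]]]'
python3 -m handwheel '[[[0,0.08,0,0,0,0,0],[0,0,0,1,0,0,0],[0,0,0,1,0,0,0],[0,0,0,1,0,0,0],[0,0,0,0,0,0,0]]]'
```

```text
time: 41.95
tcp_pos: [0.4717, 0.2218, 0.1917]
tool_rot: [-3.142, -0.0, 1.572]
force: [-0.3, -0.3, -0.5]
finger_gap: -0.0003
grip_force: 0.0
time: 42.58
tcp_pos: [0.4707, 0.2222, 0.0696]
tool_rot: [-3.137, 0.002, 1.571]
force: [0.6, -0.5, 1.2]
finger_gap: 0.0003
grip_force: 0.0
```

```bash
python3 -m handwheel '[[[0,0.03,0.03,0.6,0,0,0],[0,0,0,0.3,0,0,0],[0,0,0,0,0,0,0]]]'
```

```text
time: 42.95
tcp_pos: [0.4735, 0.2242, 0.0361]
tool_rot: [-3.141, 0.0, 1.571]
force: [-0.1, -0.3, 0.5]
finger_gap: -0.0002
grip_force: 0.0
```

```bash
python3 -m handwheel '[[[0,0,0,0.13,0,0,0],[0,0,0,0.1,0,0,0],[0,0,0,0.1,0,0,0],[0,0,0,0,0,0,0]]]'
```

```text
time: 43.45
tcp_pos: [0.4741, 0.2245, 0.0238]
tool_rot: [3.14, -0.001, 1.571]
force: [-4.4, -2.6, 18.3]
finger_gap: 0.0002
grip_force: 9.2
```

```bash
python3 -m handwheel '[[[0,0,0,-0.5,0,0,0],[0,0,0,-0.5,0,0,0],[0,0.7,-0.9,0,0,0,0],[0,0.67,-0.82,0,0,0,0],[0,0,0,0,0,0,0],[0,0,0,0.5,0,0,0],[0,0,0,0.15,0,0,0],[0,0,0,0,0,0,0]]]'
```

```text
time: 44.45
tcp_pos: [0.4049, 0.2787, 0.0362]
tool_rot: [-3.141, 0.0, 1.57]
force: [0.4, 0.1, -0.1]
finger_gap: -0.0003
grip_force: 0.0
```

```bash
python3 -m handwheel '[[[0,0,0,0.13,0,0,0],[0,0,0,0.1,0,0,0],[0,0,0,0.1,0,0,0],[0,0,0,0,0,0,0]]]'; python3 -m handwheel '[[[0,0,0,-0.5,0,0,0],[0,0,0,-1,0,0,0],[0,0,0,-1,0,0,0],[0,0,0,-1,0,0,0],[0,0,0,0,0,0,0],[0,0,0,0,0,0,0]]]'
python3 -c "
from h import *
snap('scene','scene1.png')"
```

```text
time: 44.95
tcp_pos: [0.4051, 0.2791, 0.0239]
tool_rot: [3.141, -0.0, 1.571]
force: [-2.1, -4.1, 12.4]
finger_gap: 0.0001
grip_force: 6.1
time: 45.7
tcp_pos: [0.4043, 0.2789, 0.1623]
tool_rot: [-3.141, 0.001, 1.571]
force: [0.2, 0.4, -0.6]
finger_gap: 0.0
grip_force: 0.0
```

View pics/scene1.png

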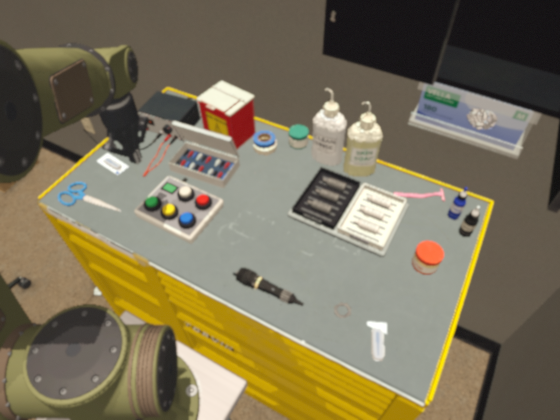

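The scene view shows all six grips in their trays, around (327,198) and (373,215). The mat is clear, the keys are up, and the jar is still at (428,257).

```bash
python3 -c "
from cell import ticket
print(ticket.finish_job())"
```

```text
the job is handed in; nothing more can be done
None
```

I pressed blue then yellow, laid all six grips flat in the trays of their colour, pressed white then green, and handed the job in at about 46 s; no verdict came back, but the last picture showed the grips in place, the keys up and the jar where it started.

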